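# Find the rattling sample case and hold it out over the grey tray

## Task

One of the three identical orange sealed cases has a loose metal ball in it. Pick the cases up and shake (or tip) them back and forth lengthwise a few times, one after another, until you have found the one that rattles, setting each silent one down again where it stood and leaving the file and the loupe alone. Present the rattling case forward: finish while still holding it, level and still, about 15 cm above the middle of the small open grey tray, ready to be emptied into it.

Things in the scene. Friction and masses are not known exactly. Their poses are not given: they have to be found in the camera images.
- case_a_center (a point): centre of one of three identical sealed cases, orange plastic with grey top panel and dark seal line: 100 mm long (its x), 36 mm wide (y), 34 mm high (z, up); centre 17 mm above the bench. Steel latch on the -x end, hinge barrels on the other. Opaque, rigid, cannot be opened; 0.13 to 0.37 kg in all, at random, so weight tells little.
- case_b_center (a point): centre of one of three identical sealed cases, orange plastic with grey top panel and dark seal line: 100 mm long (its x), 36 mm wide (y), 34 mm high (z, up); centre 17 mm above the bench. Steel latch on the -x end, hinge barrels on the other. Opaque, rigid, cannot be opened; 0.13 to 0.37 kg in all, at random, so weight tells little.
- case_c_center (a point): centre of one of three identical sealed cases, orange plastic with grey top panel and dark seal line: 100 mm long (its x), 36 mm wide (y), 34 mm high (z, up); centre 17 mm above the bench. Steel latch on the -x end, hinge barrels on the other. Opaque, rigid, cannot be opened; 0.13 to 0.37 kg in all, at random, so weight tells little.
- case_a: that case again, origin under its centre (17 mm lower). Exactly one case, not the same each time, holds a hidden loose 100 g tungsten ball, 22 mm across, which rolls freely along it, 35 mm to either side of the middle, and knocks on the ends when shaken or tipped over 10 degrees lengthwise; the others have nothing loose. Force and torque readings show the moving weight.
- case_b: that case again, origin under its centre (17 mm lower). Exactly one case, not the same each time, holds a hidden loose 100 g tungsten ball, 22 mm across, which rolls freely along it, 35 mm to either side of the middle, and knocks on the ends when shaken or tipped over 10 degrees lengthwise; the others have nothing loose. Force and torque readings show the moving weight.
- case_c: that case again, origin under its centre (17 mm lower). Exactly one case, not the same each time, holds a hidden loose 100 g tungsten ball, 22 mm across, which rolls freely along it, 35 mm to either side of the middle, and knocks on the ends when shaken or tipped over 10 degrees lengthwise; the others have nothing loose. Force and torque readings show the moving weight.
- tray_rim (a point): centre of the mouth of a small open light grey tray, fixed at the back of the bench, 52 mm deep (its x, ahead) and 85 mm across (y), walls 18 mm high, some cutting discs in it; the point is at the height of its rim, 18 mm above the bench
- stand_pole (a point): foot of the steel pole of the flexible-shaft stand, fixed on the left cabinet near its right edge: a bare upright rod 14 mm thick and over 1 m tall, on a base plate 85 x 105 mm; no arm passes through it, so draw back towards the robot before swinging past it
- file: bystander, loose: needle file with teal handle, 156 mm long, 9 mm thick, lying on the left cabinet; origin under its centre
- loupe: bystander, loose: small loupe folded out of its black cover, 64 x 26 mm, 15 mm high, at the right of the cases; origin under its centre

How it is judged:
By the outcome, as a careful person would: the job done as asked, in the order asked, and still so for the second after the job is handed in, while the arm keeps its last pose, push and grip.
It also fails if it takes over 72 s, if anything falls off the work surface, if the arm or the gripper's body presses on something with over 40 N, if the wrist force passes 120 N, or if a joint passes its speed limit or range.

## Robot

A 6-joint arm with a two-finger parallel gripper is mounted at the origin on a cart in front of the work surface, level with it; the furniture and walls round the work are solid. World frame = base frame: x ahead of the robot, y to its left, z up, the work surface at z = 0. Lengths are in m, angles in degrees, forces in N, time in s.
With the tool pointing down it reaches from about 0.25 to 0.85 m from the base axis. Payload 12.5 kg.
Tool frame: the origin (TCP) lies midway between the tips of the shut fingers; the grasp point (between the pads) lies 19 mm behind it; y points along the fingers, z is the direction in which the jaws open and shut, and the axes are right-handed (so a half turn about y gives the same grasp; the last joint's range is limited). The gripper opens to 93 mm and grips with 3 to 60 N. Pads are 15 mm wide; open, the fingers measure 128 mm over their backs; the gripper's body (75 mm by 188 mm) begins 65 mm behind the grasp point.
Start: joints at [-72.915, 20.094, 94.641, -0, 65.266, -4.847], TCP at [0.205, -0.51, 0.188] pointing down, gripper open.
Joint ranges: [-157.81, 157.81], [-45, 120.19], [0.68, 151.7], [-89.99, 269.99], [4.06, 180], [-164.3, 164.3]. Speed limits (degrees/s): [127.2, 127.2, 159.86, 180, 180, 180].

## Interface

Orientations are given as [roll, pitch, yaw] about the fixed x, y, z axes, in that order (R = Rz(yaw) Ry(pitch) Rx(roll)).
In Python, from plant import * gives the robot as it stands.
- The arm moves only by the shell command python3 -m jog 'ROWS' [FORCE]. ROWS is JSON, a list of rows, each an object of numbers: "dx", "dy", "dz": the shift along the tool's x, y, z in m; "rx", "ry", "rz": the turn, a rotation vector about the tool's x, y, z in degrees; "jaw": the finger opening in m, from 0 to 0.093. In form: [{"dx": .., "dy": .., "dz": .., "rx": .., "ry": .., "rz": .., "jaw": ..}, ...]. A call has exactly 10 rows; each row is the pose to reach, as a shift and turn from the pose commanded when the call began, along the tool's axes at that moment; what a row does not reach only later rows make up. A row lasts 1/12 s, in which the tool goes at most 41.7 mm and 7.16 degrees, less where a joint would pass 70% of its speed; a pose out of reach is approached as far as the arm can. A call with a gripper value outside its range is refused whole. The fingers move at their own pace and stop on an object; FORCE is the grip in N (left out, the last holds). Time passes only in rows, so rows that repeat a pose let the fingers close, or fill a call up. It gives the time, the measured TCP pose, the force and the opening at its end, in the units of the state.
- observe(): the state, without advancing time (a new reading comes with each control period).
- capture(name): name is "scene" or "top" or "wrist"; returns a dict with "color" (400x640x3 uint8, red, green, blue), "range_z" (400x640 float32, m along the optical axis (not along the pixel's ray), 0 where there is no reading), "fx", "fy", "cx", "cy" (pixels), "world_to_cam" (4x4, takes a point from world to camera coordinates); the wrist camera has in their place "mount" (4x4, takes a point from camera to tool coordinates, whose origin is the TCP and whose axes are the tool frame's). Camera axes: x right, y down, z forward; pixel columns grow to the right and rows downward; lengths in m; the calibration is good to about 2 mm. A picture is of the moment at which its call begins: read the wrist's pose just before it.
- sign_off(): hands the job in, once; it reports no verdict.
The state is a dict: "time": time; "joint_positions": joint angles; "dq": joint speeds; "tau": joint torques, N m; "tool_pos": TCP position; "orientation": TCP orientation; "contact_force": force on the tool from outside, world axes, zero at the start; "torque": the same for the moment, N m; "grip_width": finger opening in m.
Only numpy, scipy, OpenCV 4.12 (cv2) and the standard library are available. Lean on these libraries where they do the work, as an engineer would, in place of code of your own. Each camera call takes 0.05 s, during which the arm holds its last target. There are 200 camera calls.

## Working session

There is one attempt and no reset: what is moved stays moved. The work goes in short steps, Python scripts to look and compute and a shell command to move; the robot and the scene stay as the last step left them, time stands still between calls to the robot, and variables do not carry over. Pictures are saved under pics/ and viewed, about 8 in all and at most 12, crops included, and the job is handed in when it is done.

```bash
mkdir -p pics; ls; python3 - <<'E'
from plant import *
import cv2,numpy as np
s=observe();print(s)
for n in("scene","top"):
    c=capture(n);cv2.imwrite(f"pics/{n}0.png",c["color"][:,:,::-1]);np.savez(f"{n}0.npz",**c)
    print(n,c["fx"],c["cx"],c["cy"],np.round(c["world_to_cam"],3).tolist())
E
```

```text
pics
{'time': 0.0, 'joint_positions': array([-7.29138705e+01,  2.01247799e+01,  9.46763268e+01,  2.25351194e-04,
        6.52664920e+01, -4.84750690e+00]), 'dq': array([ 0.01217144, -0.03240622,  0.00154794, -0.05810952,  0.02969827,
        0.06736273]), 'tau': array([-1.10487257e-03, -4.97317171e+01, -2.85253304e+01,  6.98793400e-02,
        2.56202370e-02, -8.46769967e-05]), 'tool_pos': array([ 0.20535296, -0.5098158 ,  0.18790136]), 'orientation': array([-9.00673396e+01,  5.91619948e-03, -1.58066462e+02]), 'contact_force': array([-0.10833261,  0.21459114, -0.36032007]), 'torque': array([ 0.01222967, -0.04825825, -0.0183038 ]), 'grip_width': 0.09336951732281658}
scene 411.9188764878991 323.77781877133253 196.0599861115528 [[-0.58, -0.814, -0.01, 0.345], [-0.324, 0.242, -0.915, 0.228], [0.747, -0.527, -0.404, 0.794], [0.0, 0.0, 0.0, 1.0]]
top 473.5029241837929 322.7165883368973 202.57601638838977 [[0.083, -0.997, -0.002, 0.013], [-0.976, -0.081, -0.201, 0.531], [0.201, 0.018, -0.98, 0.969], [0.0, 0.0, 0.0, 1.0]]
```

View pics/top0.png

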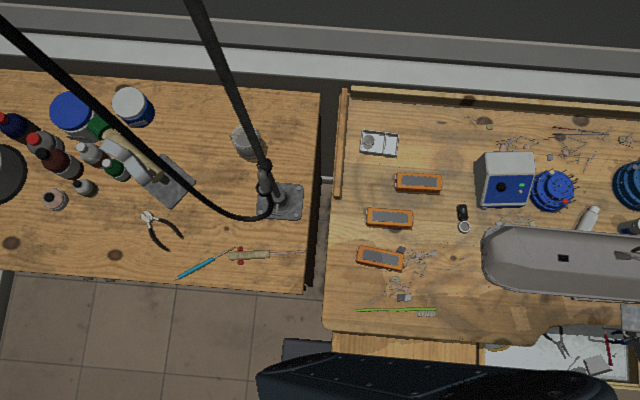

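View pics/scene0.png

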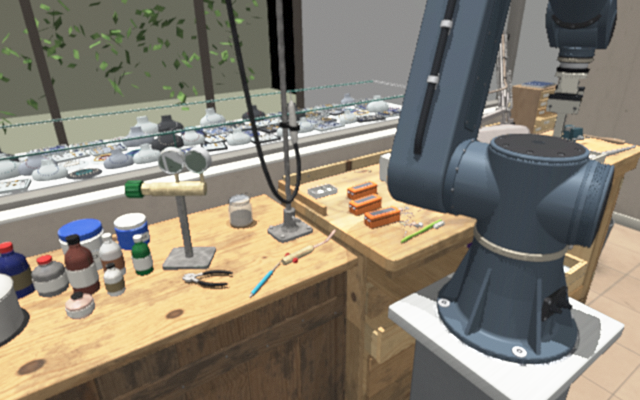

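Top view: the three orange cases are at about (418,183), (389,218) and (380,258). The tray is at (379,143), the loupe at (463,218) and the pole base at (280,202).

```bash
cat > h.py <<'E'
import numpy as np,cv2
from scipy.spatial.transform import Rotation as R
def cloud(c,T=None):
    z=c["range_z"];v,u=np.mgrid[:400,:640]
    P=np.stack([(u-c["cx"])/c["fx"]*z,(v-c["cy"])/c["fy"]*z,z],-1)
    M=np.linalg.inv(c["world_to_cam"]) if T is None else T
    return P@M[:3,:3].T+M[:3,3]
E
python3 - <<'E'
from h import *
c=dict(np.load("top0.npz"));W=cloud(c)
for n,(u0,u1,v0,v1) in dict(A=(392,446,169,197),B=(362,416,204,232),C=(352,408,243,274)).items():
    w=W[v0:v1,u0:u1].reshape(-1,3);w=w[(w[:,2]>.027)&(w[:,2]<.045)]
    r=cv2.minAreaRect((w[:,:2]*1000).astype(np.float32));print(n,len(w),np.median(w[:,2]),r,)
for p in [(379,143),(463,213),(280,202),(345,140),(500,180)]:print(p,W[p[1],p[0]])
w=W[125:162,352:405].reshape(-1,3);w=w[(w[:,2]>.013)&(w[:,2]<.03)];print("tray",len(w),cv2.minAreaRect((w[:,:2]*1000).astype(np.float32)))
w=W[150:212,470:545].reshape(-1,3);w=w[w[:,2]>.03];print("box",w.min(0),w.max(0))
E
cat > /dev/null; python3 - <<'E'
import cv2;i=cv2.imread("pics/top0.png")[120:290,330:500];cv2.imwrite("pics/crop0.png",cv2.resize(i,None,fx=3.5,fy=3.5,interpolation=2))
E
```

```text
A 722 0.03479379922147552 ((599.167724609375, -150.80331420898438), (36.61463928222656, 102.29696655273438), 1.5824246406555176)
B 750 0.034739994154867726 ((513.5222778320312, -91.40757751464844), (37.030784606933594, 100.87413024902344), 0.5099538564682007)
C 786 0.03506659373595067 ((423.3105773925781, -75.62298583984375), (104.23023223876953, 35.98303985595703), 83.0018081665039)
(379, 143) [ 0.69155577 -0.06150897  0.00154736]
(463, 213) [ 0.53817027 -0.25633854  0.01712864]
(280, 202) [0.52143515 0.14849058 0.05737766]
(345, 140) [ 0.69361295  0.01806916 -0.00203978]
(500, 180) [ 0.60147341 -0.31322718  0.08543991]
tray 142 ((688.6793212890625, -59.404354095458984), (85.03477478027344, 54.12919235229492), 87.54344940185547)
box [ 0.32319449 -0.43014987  0.03001756] [0.66921183 0.03779518 1.05663316]
```

View pics/crop0.png

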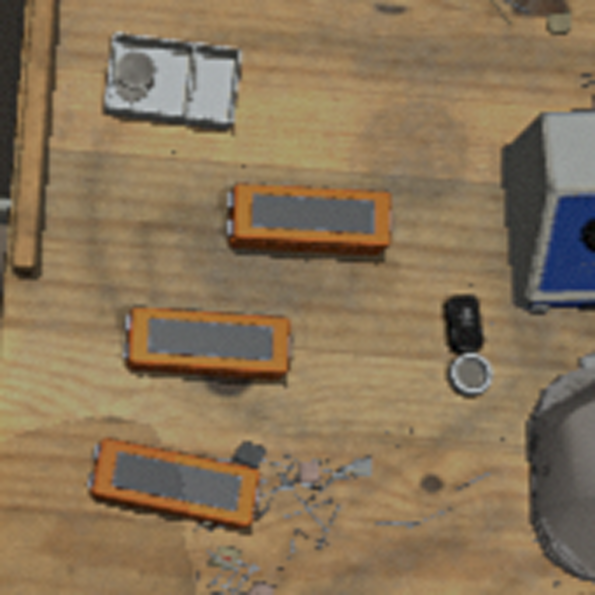

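```bash
cat >> h.py <<'E'
def go(p,yaw,rz=0,o=None):
    from plant import observe
    o=o or observe();R0=R.from_euler("xyz",o["orientation"],degrees=True)
    R1=R.from_euler("xyz",[-90,0,yaw],degrees=True)*R.from_rotvec([0,0,rz],degrees=True)
    print("d",np.round(R0.inv().apply(np.array(p)-o["tool_pos"]),4),"r",np.round((R0.inv()*R1).as_rotvec(degrees=True),2))
E
python3 - <<'E'
from h import *
c=dict(np.load("top0.npz"));W=cloud(c)
for (u0,u1,v0,v1) in [(482,600,225,300),(470,545,150,212)]:
    w=W[v0:v1,u0:u1].reshape(-1,3);w=w[(w[:,2]>.02)&(w[:,2]<.4)];print(np.percentile(w,[0.5,99.5],axis=0).round(3))
go([.423,-.0755,.20],-97)
E
```

```text
[[ 0.368 -0.522  0.027]
 [ 0.527 -0.255  0.216]]
[[ 0.555 -0.427  0.021]
 [ 0.666 -0.277  0.098]]
d [-0.3642 -0.0117 -0.3216] r [ 5.000e-02 -6.107e+01 -3.000e-02]
```

```bash
python3 -m jog '[{"dx":-0.01,"dy":-0.02,"dz":-0.015,"ry":-4},{"dx":-0.03,"dy":-0.04,"dz":-0.04,"ry":-10},{"dx":-0.05,"dy":-0.05,"dz":-0.07,"ry":-16},{"dx":-0.075,"dy":-0.05,"dz":-0.1,"ry":-22},{"dx":-0.1,"dy":-0.05,"dz":-0.13,"ry":-28},{"dx":-0.125,"dy":-0.05,"dz":-0.16,"ry":-34},{"dx":-0.15,"dy":-0.05,"dz":-0.19,"ry":-40},{"dx":-0.178,"dy":-0.05,"dz":-0.22,"ry":-46},{"dx":-0.2,"dy":-0.05,"dz":-0.241,"ry":-52},{"dx":-0.23,"dy":-0.05,"dz":-0.26,"ry":-58}]' 40; python3 - <<'E'
from h import *
go([.423,-.0755,.20],-97)
E
```

```text
d [-0.3642 -0.0117 -0.3216] r [ 5.000e-02 -6.107e+01 -3.000e-02]invalid input
```

```bash
python3 -m jog '[{"dx":-0.01,"dy":-0.02,"dz":-0.015,"rx":0,"ry":-4,"rz":0,"jaw":0.06},{"dx":-0.03,"dy":-0.04,"dz":-0.04,"rx":0,"ry":-10,"rz":0,"jaw":0.06},{"dx":-0.05,"dy":-0.05,"dz":-0.07,"rx":0,"ry":-16,"rz":0,"jaw":0.06},{"dx":-0.075,"dy":-0.05,"dz":-0.1,"rx":0,"ry":-22,"rz":0,"jaw":0.06},{"dx":-0.1,"dy":-0.05,"dz":-0.13,"rx":0,"ry":-28,"rz":0,"jaw":0.06},{"dx":-0.125,"dy":-0.05,"dz":-0.16,"rx":0,"ry":-34,"rz":0,"jaw":0.06},{"dx":-0.15,"dy":-0.05,"dz":-0.19,"rx":0,"ry":-40,"rz":0,"jaw":0.06},{"dx":-0.178,"dy":-0.05,"dz":-0.22,"rx":0,"ry":-46,"rz":0,"jaw":0.06},{"dx":-0.2,"dy":-0.05,"dz":-0.241,"rx":0,"ry":-52,"rz":0,"jaw":0.06},{"dx":-0.23,"dy":-0.05,"dz":-0.26,"rx":0,"ry":-58,"rz":0,"jaw":0.06}]' 40; python3 - <<'E'
from h import *
go([.423,-.0755,.20],-97)
E
```

```text
time: 0.93
tool_pos: [0.3213, -0.1813, 0.2385]
orientation: [-90.0, -0.0, -99.8]
contact_force: [0.8, -2.4, 0.7]
grip_width: 0.0602
d [-0.1215  0.0385  0.0823] r [ 0.   -2.78  0.01]
```

```bash
python3 -m jog '[{"dx":-0.025,"dy":0.01,"dz":0.015,"rx":0,"ry":-1,"rz":0,"jaw":0.06},{"dx":-0.055,"dy":0.02,"dz":0.035,"rx":0,"ry":-2,"rz":0,"jaw":0.06},{"dx":-0.085,"dy":0.03,"dz":0.055,"rx":0,"ry":-2.8,"rz":0,"jaw":0.06},{"dx":-0.108,"dy":0.036,"dz":0.072,"rx":0,"ry":-2.8,"rz":0,"jaw":0.06},{"dx":-0.118,"dy":0.038,"dz":0.08,"rx":0,"ry":-2.8,"rz":0,"jaw":0.06},{"dx":-0.1215,"dy":0.0385,"dz":0.0823,"rx":0,"ry":-2.8,"rz":0,"jaw":0.06},{"dx":-0.1215,"dy":0.0385,"dz":0.0823,"rx":0,"ry":-2.8,"rz":0,"jaw":0.06},{"dx":-0.1215,"dy":0.0385,"dz":0.0823,"rx":0,"ry":-2.8,"rz":0,"jaw":0.06},{"dx":-0.1215,"dy":0.0385,"dz":0.0823,"rx":0,"ry":-2.8,"rz":0,"jaw":0.06},{"dx":-0.1215,"dy":0.0385,"dz":0.0823,"rx":0,"ry":-2.8,"rz":0,"jaw":0.06}]'; python3 - <<'E'
from h import *
from plant import *
o=observe();c=capture("wrist");cv2.imwrite("pics/w1.png",c["color"][:,:,::-1])
T=np.eye(4);T[:3,:3]=R.from_euler("xyz",o["orientation"],degrees=True).as_matrix();T[:3,3]=o["tool_pos"]
W=cloud(c,T@c["mount"])
k=c["range_z"]>0
for n,(x,y) in dict(A=(.599,-.151),B=(.5135,-.0914),C=(.4233,-.0756)).items():
    w=W[k&(abs(W[...,0]-x)<.035)&(abs(W[...,1]-y)<.065)&(W[...,2]>.028)&(W[...,2]<.042)]
    if len(w)>50:print(n,len(w),np.median(w[:,2]),cv2.minAreaRect((w[:,:2]*1000).astype(np.float32)))
go([.423,-.0755,.004],-97)
print(o["torque"],o["contact_force"],c["mount"].round(2))
E
```

```text
time: 1.77
tool_pos: [0.4235, -0.0786, 0.2002]
orientation: [-90.0, -0.0, -97.3]
contact_force: [0.8, 0.2, -0.0]
grip_width: 0.0602
A 1802 0.03480513168319113 ((598.5404663085938, -153.42308044433594), (36.572662353515625, 102.7384033203125), 1.7132434844970703)
B 1946 0.03489984144129232 ((512.3220825195312, -92.42813110351562), (36.30607986450195, 101.7334976196289), 0.5767742395401001)
C 1916 0.03493264546942931 ((421.8805236816406, -76.63325500488281), (100.9017562866211, 35.348876953125), 83.44840240478516)
d [-0.0029  0.1962 -0.0011] r [-0.03 -0.34  0.01]
[-0.06697012 -0.10209836 -0.01872237] [ 0.84879933  0.20341319 -0.03071059] [[-0.    0.95  0.3  -0.08]
 [ 0.   -0.3   0.95 -0.2 ]
 [ 1.    0.    0.   -0.  ]
 [ 0.    0.    0.    1.  ]]
```

View pics/w1.png

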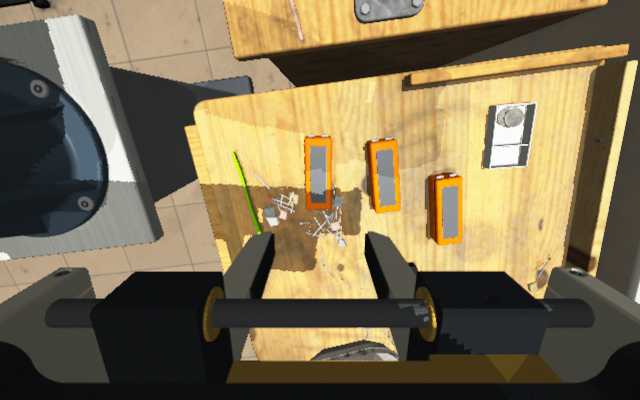

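Wrist view: case C is centred between the open jaws at (318,172), and both cameras agree to about 2 mm. Descending now.

```bash
python3 -m jog '[{"dx":-0.002,"dy":0.02,"dz":-0.0016,"rx":0,"ry":-0.5,"rz":0,"jaw":0.06},{"dx":-0.0022,"dy":0.055,"dz":-0.0016,"rx":0,"ry":-0.5,"rz":0,"jaw":0.06},{"dx":-0.0022,"dy":0.09,"dz":-0.0016,"rx":0,"ry":-0.5,"rz":0,"jaw":0.06},{"dx":-0.0022,"dy":0.125,"dz":-0.0016,"rx":0,"ry":-0.5,"rz":0,"jaw":0.06},{"dx":-0.0022,"dy":0.155,"dz":-0.0016,"rx":0,"ry":-0.5,"rz":0,"jaw":0.06},{"dx":-0.0022,"dy":0.175,"dz":-0.0016,"rx":0,"ry":-0.5,"rz":0,"jaw":0.06},{"dx":-0.0022,"dy":0.188,"dz":-0.0016,"rx":0,"ry":-0.5,"rz":0,"jaw":0.06},{"dx":-0.0022,"dy":0.194,"dz":-0.0016,"rx":0,"ry":-0.5,"rz":0,"jaw":0.06},{"dx":-0.0022,"dy":0.1955,"dz":-0.0016,"rx":0,"ry":-0.5,"rz":0,"jaw":0.06},{"dx":-0.0022,"dy":0.1955,"dz":-0.0016,"rx":0,"ry":-0.5,"rz":0,"jaw":0.06}]' 40
python3 -m jog '[{"dx":0,"dy":0,"dz":0,"rx":0,"ry":0,"rz":0,"jaw":0.03},{"dx":0,"dy":0,"dz":0,"rx":0,"ry":0,"rz":0,"jaw":0.03},{"dx":0,"dy":0,"dz":0,"rx":0,"ry":0,"rz":0,"jaw":0.03},{"dx":0,"dy":0,"dz":0,"rx":0,"ry":0,"rz":0,"jaw":0.03},{"dx":0,"dy":0,"dz":0,"rx":0,"ry":0,"rz":0,"jaw":0.03},{"dx":0,"dy":0,"dz":0,"rx":0,"ry":0,"rz":0,"jaw":0.03},{"dx":0,"dy":0,"dz":0,"rx":0,"ry":0,"rz":0,"jaw":0.03},{"dx":0,"dy":0,"dz":0,"rx":0,"ry":0,"rz":0,"jaw":0.03},{"dx":0,"dy":-0.003,"dz":0,"rx":0,"ry":0,"rz":0,"jaw":0.03},{"dx":0,"dy":-0.01,"dz":0,"rx":0,"ry":0,"rz":0,"jaw":0.03}]' 40
```

```text
time: 2.65
tool_pos: [0.4228, -0.0757, 0.0048]
orientation: [-90.0, -0.0, -96.8]
contact_force: [-0.5, 0.0, -0.3]
grip_width: 0.06
time: 3.48
tool_pos: [0.4222, -0.0753, 0.0143]
orientation: [-90.1, 0.0, -96.8]
contact_force: [0.2, 0.2, 0.1]
grip_width: 0.0299
```

```bash
python3 - <<'E'
from h import *
from plant import *
o=observe();c=capture("wrist");print(o["grip_width"],o["contact_force"],o["torque"])
cv2.imwrite("pics/w2.png",c["color"][:,:,::-1])
E
```

```text
0.029933508404394887 [0.24119436 0.23516688 0.05056063] [ 0.01230736 -0.01129036 -0.03453289]
```

View pics/w2.png

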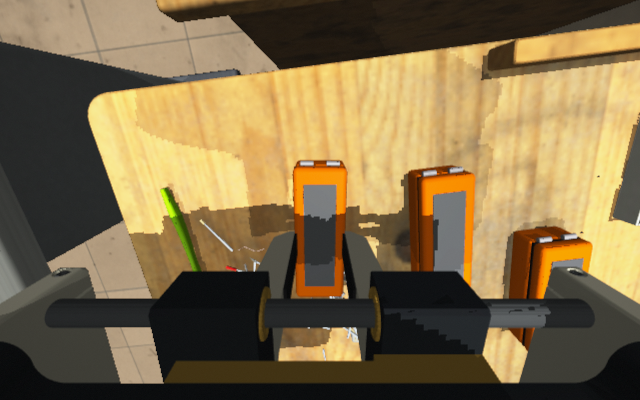

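```bash
python3 - <<'E'
from h import *
from plant import *
o=observe();c=capture("wrist")
T=np.eye(4);T[:3,:3]=R.from_euler("xyz",o["orientation"],degrees=True).as_matrix();T[:3,3]=o["tool_pos"]
W=cloud(c,T@c["mount"])
w=W[165:290,300:342];print(w[::20,::10].round(3).tolist())
L=(W-o["tool_pos"])@T[:3,:3]
print("fingers tool", [L[v,u].round(3).tolist() for v,u in [(255,285),(255,355),(285,285),(285,355),(240,290),(245,350)]])
t=capture("top");W=cloud(t);w=W[235:280,345:415].reshape(-1,3);h=w[(w[:,2]>.02)&(w[:,2]<.07)];print(len(h),np.percentile(h[:,2],[5,50,95]),cv2.minAreaRect((h[:,:2]*1000).astype(np.float32)))
i=t["color"][100:300,300:500,::-1];cv2.imwrite("pics/t2.png",cv2.resize(i,None,fx=3,fy=3))
E
```

```text
[[[0.416, -0.025, 0.03], [0.422, -0.026, 0.03], [0.429, -0.026, 0.03], [0.436, -0.027, 0.028], [0.442, -0.028, 0.029]], [[0.414, -0.037, 0.035], [0.421, -0.038, 0.035], [0.428, -0.039, 0.034], [0.434, -0.04, 0.035], [0.441, -0.04, 0.036]], [[0.412, -0.051, 0.035], [0.419, -0.052, 0.035], [0.426, -0.053, 0.035], [0.433, -0.054, 0.035], [0.44, -0.054, 0.035]], [[0.411, -0.066, 0.036], [0.417, -0.067, 0.034], [0.424, -0.067, 0.036], [0.431, -0.068, 0.036], [0.438, -0.069, 0.035]], [[0.408, -0.081, 0.035], [0.416, -0.082, 0.036], [0.423, -0.083, 0.035], [0.43, -0.083, 0.036], [0.437, -0.085, 0.034]], [[0.406, -0.097, 0.036], [0.414, -0.097, 0.036], [0.421, -0.099, 0.035], [0.428, -0.099, 0.036], [0.435, -0.101, 0.034]], [[0.404, -0.114, 0.035], [0.411, -0.115, 0.035], [0.419, -0.116, 0.035], [0.426, -0.117, 0.035], [0.434, -0.118, 0.035]]]
fingers tool [[-0.008, -0.062, -0.019], [-0.009, -0.063, 0.019], [-0.007, -0.087, -0.016], [-0.008, -0.088, 0.016], [-0.01, -0.046, -0.018], [-0.01, -0.052, 0.018]]Traceback (most recent call last):
  File "<stdin>", line 9, in <module>
    return _quantile_unchecked(
        a, q, axis, out, overwrite_input, method, keepdims, weights)
    return _ureduce(a,
                    func=_quantile_ureduce_func,
    ...<5 lines>...
                    overwrite_input=overwrite_input,
                    method=method)
    r = func(a, **kwargs)
    result = _quantile(arr,
                       quantiles=q,
    ...<2 lines>...
                       out=out,
                       weights=wgt)
    slices_having_nans = np.isnan(arr[-1, ...])
                                  ~~~^^^^^^^^^
IndexError: index -1 is out of bounds for axis 0 with size 0
```

Case C's top is still at z = 0.035, so it hasn't lifted. The fingers simply stopped at the commanded 30 mm. I'll go back down and close fully.

```bash
python3 -m jog '[{"dx":0,"dy":0.004,"dz":0,"rx":0,"ry":0,"rz":0,"jaw":0.03},{"dx":0,"dy":0.009,"dz":0,"rx":0,"ry":0,"rz":0,"jaw":0.03},{"dx":0,"dy":0.0105,"dz":0,"rx":0,"ry":0,"rz":0,"jaw":0.03},{"dx":0,"dy":0.0105,"dz":0,"rx":0,"ry":0,"rz":0,"jaw":0.015},{"dx":0,"dy":0.0105,"dz":0,"rx":0,"ry":0,"rz":0,"jaw":0.01},{"dx":0,"dy":0.0105,"dz":0,"rx":0,"ry":0,"rz":0,"jaw":0.0},{"dx":0,"dy":0.0105,"dz":0,"rx":0,"ry":0,"rz":0,"jaw":0.0},{"dx":0,"dy":0.0105,"dz":0,"rx":0,"ry":0,"rz":0,"jaw":0.0},{"dx":0,"dy":0.0105,"dz":0,"rx":0,"ry":0,"rz":0,"jaw":0.0},{"dx":0,"dy":0.0105,"dz":0,"rx":0,"ry":0,"rz":0,"jaw":0.0}]' 40
python3 - <<'E'
from h import *
from plant import *
o=observe();c=capture("wrist");t=capture("scene")
print(o["grip_width"],o["contact_force"])
cv2.imwrite("pics/w3.png",np.hstack([c["color"][150:350,180:480,::-1],t["color"][130:330,300:600,::-1]]))
E
```

```text
time: 4.47
tool_pos: [0.4236, -0.0757, 0.0045]
orientation: [-89.9, -0.0, -96.8]
contact_force: [-2.7, 0.8, 19.0]
grip_width: 0.0005
0.0005167966525068369 [-2.65818516  0.7501673  18.95969164]
```

View pics/w3.png

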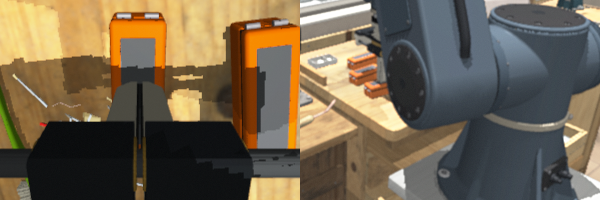

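```bash
python3 - <<'E'
from h import *
from plant import *
o=observe();c=capture("wrist")
T=np.eye(4);T[:3,:3]=R.from_euler("xyz",o["orientation"],degrees=True).as_matrix();T[:3,3]=o["tool_pos"]
L=cloud(c,c["mount"]);W=cloud(c,T@c["mount"])
for v in range(160,300,8):print(v,[(W[v,u].round(3).tolist(),L[v,u].round(3).tolist()) for u in (300,318,322)])
w=W[160:300,285:400].reshape(-1,3);w=w[(w[:,2]>.03)&(w[:,2]<.04)];print(cv2.minAreaRect((w[:,:2]*1000).astype(np.float32)))
print(o["contact_force"],c["mount"][:3,3])
E
```

```text
160 [([0.415, -0.024, 0.002], [-0.05, 0.003, -0.014]), ([0.428, -0.026, 0.001], [-0.05, 0.003, -0.001]), ([0.431, -0.026, 0.001], [-0.05, 0.004, 0.002])]
168 [([0.417, -0.025, 0.029], [-0.05, -0.025, -0.012]), ([0.428, -0.027, 0.028], [-0.049, -0.024, -0.001]), ([0.431, -0.027, 0.028], [-0.049, -0.024, 0.002])]
176 [([0.417, -0.029, 0.034], [-0.046, -0.03, -0.012]), ([0.428, -0.03, 0.035], [-0.046, -0.03, -0.001]), ([0.43, -0.031, 0.035], [-0.046, -0.03, 0.001])]
184 [([0.416, -0.034, 0.035], [-0.041, -0.031, -0.012]), ([0.427, -0.035, 0.035], [-0.041, -0.031, -0.001]), ([0.43, -0.036, 0.035], [-0.04, -0.03, 0.001])]
192 [([0.415, -0.039, 0.035], [-0.035, -0.031, -0.012]), ([0.427, -0.04, 0.036], [-0.036, -0.032, -0.001]), ([0.429, -0.041, 0.035], [-0.035, -0.031, 0.001])]
200 [([0.415, -0.045, 0.034], [-0.03, -0.03, -0.013]), ([0.426, -0.046, 0.035], [-0.03, -0.031, -0.001]), ([0.429, -0.046, 0.035], [-0.03, -0.031, 0.002])]
208 [([0.414, -0.05, 0.034], [-0.024, -0.029, -0.013]), ([0.425, -0.051, 0.036], [-0.025, -0.031, -0.001]), ([0.428, -0.051, 0.035], [-0.025, -0.03, 0.002])]
21
[... 1222 characters left out ...]
425, -0.068, 0.081], [-0.007, -0.077, 0.001])]
280 [([0.422, -0.04, 0.129], [-0.035, -0.125, -0.006]), ([0.424, -0.068, 0.088], [-0.007, -0.084, -0.001]), ([0.425, -0.068, 0.089], [-0.008, -0.085, 0.001])]
288 [([0.422, -0.04, 0.133], [-0.035, -0.129, -0.006]), ([0.424, -0.068, 0.095], [-0.008, -0.09, -0.001]), ([0.425, -0.069, 0.094], [-0.007, -0.09, 0.001])]
296 [([0.422, -0.04, 0.137], [-0.035, -0.132, -0.006]), ([0.423, -0.072, 0.095], [-0.004, -0.091, -0.001]), ([0.425, -0.072, 0.095], [-0.003, -0.09, 0.001])]
((424.79327392578125, -54.43074035644531), (57.022071838378906, 36.213035583496094), 83.39617156982422)
[-1.07948277  0.23451917 19.24726969] [-0.08390129 -0.19683267 -0.00027043]
```

The shut fingertips rest on the case lid. The lid shows at tool y = -0.031, and the finger surface ends at about -0.035. So the real tips sit about 30 mm short of the reported TCP. I'll rise, open, and go down 30 mm further, watching the force.

```bash
python3 -m jog '[{"dx":0,"dy":-0.01,"dz":0,"rx":0,"ry":0,"rz":0,"jaw":0.0},{"dx":0,"dy":-0.025,"dz":0,"rx":0,"ry":0,"rz":0,"jaw":0.06},{"dx":0,"dy":-0.03,"dz":0,"rx":0,"ry":0,"rz":0,"jaw":0.06},{"dx":0,"dy":-0.03,"dz":0,"rx":0,"ry":0,"rz":0,"jaw":0.06},{"dx":0,"dy":-0.03,"dz":0,"rx":0,"ry":0,"rz":0,"jaw":0.06},{"dx":0,"dy":-0.03,"dz":0,"rx":0,"ry":0,"rz":0,"jaw":0.06},{"dx":0,"dy":-0.03,"dz":0,"rx":0,"ry":0,"rz":0,"jaw":0.06},{"dx":0,"dy":-0.03,"dz":0,"rx":0,"ry":0,"rz":0,"jaw":0.06},{"dx":0,"dy":-0.03,"dz":0,"rx":0,"ry":0,"rz":0,"jaw":0.06},{"dx":0,"dy":-0.03,"dz":0,"rx":0,"ry":0,"rz":0,"jaw":0.06}]' 40
python3 - <<'E'
from h import *
from plant import *
o=observe();c=capture("wrist");print(o["tool_pos"],o["contact_force"])
L=cloud(c,c["mount"])
k=(c["range_z"]>0)&(abs(abs(L[...,2])-.035)<.02)&(abs(L[...,0])<.02)
for s in(-1,1):
    q=L[k&(L[...,2]*s>0)];q=q[q[:,1]<-.002];print(len(q),np.sort(q[:,1])[::-1][:200:20].round(4),q[np.argsort(-q[:,1])[:3]].round(3).tolist())
go([.4225,-.0762,-.024],-96.8,o=o)
E
```

```text
time: 5.45
tool_pos: [0.4226, -0.0754, 0.0337]
orientation: [-90.0, 0.0, -96.8]
contact_force: [-0.0, -0.5, 0.1]
grip_width: 0.0557
[ 0.42255609 -0.07542383  0.0337234 ] [-0.0155737  -0.51392475  0.12558534]
5770 [-0.0021 -0.0315 -0.0333 -0.0349 -0.036  -0.0368 -0.0384 -0.0391 -0.0398
 -0.0407] [[0.006, -0.002, -0.016], [-0.007, -0.002, -0.016], [0.02, -0.002, -0.017]]
3332 [-0.002  -0.0324 -0.0338 -0.0351 -0.0364 -0.0373 -0.0381 -0.0395 -0.0405
 -0.0413] [[0.011, -0.002, 0.015], [0.006, -0.003, 0.015], [0.007, -0.031, 0.028]]
d [0.0008 0.0577 0.0001] r [ 0.02  0.03 -0.  ]
```

Confirmed: the open tips are also at tool y = -0.031. Descending to TCP z = -0.025, which puts the tips about 6 mm above the bench.

```bash
python3 -m jog '[{"dx":0.0008,"dy":0.006,"dz":0,"rx":0,"ry":0,"rz":0,"jaw":0.06},{"dx":0.0008,"dy":0.015,"dz":0,"rx":0,"ry":0,"rz":0,"jaw":0.06},{"dx":0.0008,"dy":0.024,"dz":0,"rx":0,"ry":0,"rz":0,"jaw":0.06},{"dx":0.0008,"dy":0.033,"dz":0,"rx":0,"ry":0,"rz":0,"jaw":0.06},{"dx":0.0008,"dy":0.042,"dz":0,"rx":0,"ry":0,"rz":0,"jaw":0.06},{"dx":0.0008,"dy":0.049,"dz":0,"rx":0,"ry":0,"rz":0,"jaw":0.06},{"dx":0.0008,"dy":0.054,"dz":0,"rx":0,"ry":0,"rz":0,"jaw":0.06},{"dx":0.0008,"dy":0.057,"dz":0,"rx":0,"ry":0,"rz":0,"jaw":0.06},{"dx":0.0008,"dy":0.0585,"dz":0,"rx":0,"ry":0,"rz":0,"jaw":0.06},{"dx":0.0008,"dy":0.0585,"dz":0,"rx":0,"ry":0,"rz":0,"jaw":0.06}]' 40
python3 -m jog '[{"dx":0,"dy":0,"dz":0,"rx":0,"ry":0,"rz":0,"jaw":0.02},{"dx":0,"dy":0,"dz":0,"rx":0,"ry":0,"rz":0,"jaw":0.02},{"dx":0,"dy":0,"dz":0,"rx":0,"ry":0,"rz":0,"jaw":0.02},{"dx":0,"dy":0,"dz":0,"rx":0,"ry":0,"rz":0,"jaw":0.02},{"dx":0,"dy":0,"dz":0,"rx":0,"ry":0,"rz":0,"jaw":0.02},{"dx":0,"dy":0,"dz":0,"rx":0,"ry":0,"rz":0,"jaw":0.02},{"dx":0,"dy":0,"dz":0,"rx":0,"ry":0,"rz":0,"jaw":0.02},{"dx":0,"dy":0,"dz":0,"rx":0,"ry":0,"rz":0,"jaw":0.02},{"dx":0,"dy":0,"dz":0,"rx":0,"ry":0,"rz":0,"jaw":0.02},{"dx":0,"dy":0,"dz":0,"rx":0,"ry":0,"rz":0,"jaw":0.02}]' 40
```

```text
time: 6.33
tool_pos: [0.4226, -0.0762, -0.0247]
orientation: [-90.0, 0.0, -96.8]
contact_force: [0.2, 0.0, -0.3]
grip_width: 0.0598
time: 7.17
tool_pos: [0.4227, -0.0763, -0.0244]
orientation: [-90.0, -0.0, -96.8]
contact_force: [-1.2, 0.5, 5.0]
grip_width: 0.0358
```

```bash
python3 -m jog '[{"dx":0,"dy":-0.01,"dz":0,"rx":0,"ry":0,"rz":0,"jaw":0.02},{"dx":0,"dy":-0.03,"dz":0,"rx":0,"ry":0,"rz":0,"jaw":0.02},{"dx":0,"dy":-0.055,"dz":0,"rx":0,"ry":0,"rz":0,"jaw":0.02},{"dx":0,"dy":-0.08,"dz":0,"rx":0,"ry":0,"rz":0,"jaw":0.02},{"dx":0,"dy":-0.1,"dz":0,"rx":0,"ry":0,"rz":0,"jaw":0.02},{"dx":0,"dy":-0.11,"dz":0,"rx":0,"ry":0,"rz":0,"jaw":0.02},{"dx":0,"dy":-0.115,"dz":0,"rx":0,"ry":0,"rz":0,"jaw":0.02},{"dx":0,"dy":-0.115,"dz":0,"rx":0,"ry":0,"rz":0,"jaw":0.02},{"dx":0,"dy":-0.115,"dz":0,"rx":0,"ry":0,"rz":0,"jaw":0.02},{"dx":0,"dy":-0.115,"dz":0,"rx":0,"ry":0,"rz":0,"jaw":0.02}]' 40
cat > rd.py <<'E'
from h import *
from plant import *
r=[]
for i in range(4):
    o=observe();Q=R.from_euler("xyz",o["orientation"],degrees=True)
    r.append(np.r_[o["contact_force"],Q.inv().apply(o["torque"])]);capture("wrist")
print("F,toolM",np.mean(r,0).round(3),np.std(r,0).round(3),o["grip_width"],o["tool_pos"].round(4),o["orientation"].round(1))
E
python3 rd.py
```

```text
time: 8.0
tool_pos: [0.422, -0.0761, 0.0897]
orientation: [-90.1, 0.0, -96.8]
contact_force: [0.3, -0.8, -2.4]
grip_width: 0.0354
F,toolM [ 0.047 -0.264 -2.159  0.077  0.009 -0.042] [0.397 0.47  0.284 0.026 0.012 0.017] 0.035858691792596334 [ 0.4221 -0.0761  0.0898] [-90.1   0.  -96.8]
```

```bash
python3 -m jog '[{"dx":0,"dy":0,"dz":0,"rx":0,"ry":0,"rz":5,"jaw":0.02},{"dx":0,"dy":0,"dz":0,"rx":0,"ry":0,"rz":11,"jaw":0.02},{"dx":0,"dy":0,"dz":0,"rx":0,"ry":0,"rz":17,"jaw":0.02},{"dx":0,"dy":0,"dz":0,"rx":0,"ry":0,"rz":20,"jaw":0.02},{"dx":0,"dy":0,"dz":0,"rx":0,"ry":0,"rz":20,"jaw":0.02},{"dx":0,"dy":0,"dz":0,"rx":0,"ry":0,"rz":20,"jaw":0.02},{"dx":0,"dy":0,"dz":0,"rx":0,"ry":0,"rz":20,"jaw":0.02},{"dx":0,"dy":0,"dz":0,"rx":0,"ry":0,"rz":20,"jaw":0.02},{"dx":0,"dy":0,"dz":0,"rx":0,"ry":0,"rz":20,"jaw":0.02},{"dx":0,"dy":0,"dz":0,"rx":0,"ry":0,"rz":20,"jaw":0.02}]' 40; python3 rd.py
python3 -m jog '[{"dx":0,"dy":0,"dz":0,"rx":0,"ry":0,"rz":-6,"jaw":0.02},{"dx":0,"dy":0,"dz":0,"rx":0,"ry":0,"rz":-12,"jaw":0.02},{"dx":0,"dy":0,"dz":0,"rx":0,"ry":0,"rz":-18,"jaw":0.02},{"dx":0,"dy":0,"dz":0,"rx":0,"ry":0,"rz":-24,"jaw":0.02},{"dx":0,"dy":0,"dz":0,"rx":0,"ry":0,"rz":-30,"jaw":0.02},{"dx":0,"dy":0,"dz":0,"rx":0,"ry":0,"rz":-36,"jaw":0.02},{"dx":0,"dy":0,"dz":0,"rx":0,"ry":0,"rz":-40,"jaw":0.02},{"dx":0,"dy":0,"dz":0,"rx":0,"ry":0,"rz":-40,"jaw":0.02},{"dx":0,"dy":0,"dz":0,"rx":0,"ry":0,"rz":-40,"jaw":0.02},{"dx":0,"dy":0,"dz":0,"rx":0,"ry":0,"rz":-40,"jaw":0.02}]' 40; python3 rd.py
python3 -m jog '[{"dx":0,"dy":0,"dz":0,"rx":0,"ry":0,"rz":6,"jaw":0.02},{"dx":0,"dy":0,"dz":0,"rx":0,"ry":0,"rz":12,"jaw":0.02},{"dx":0,"dy":0,"dz":0,"rx":0,"ry":0,"rz":18,"jaw":0.02},{"dx":0,"dy":0,"dz":0,"rx":0,"ry":0,"rz":24,"jaw":0.02},{"dx":0,"dy":0,"dz":0,"rx":0,"ry":0,"rz":30,"jaw":0.02},{"dx":0,"dy":0,"dz":0,"rx":0,"ry":0,"rz":36,"jaw":0.02},{"dx":0,"dy":0,"dz":0,"rx":0,"ry":0,"rz":40,"jaw":0.02},{"dx":0,"dy":0,"dz":0,"rx":0,"ry":0,"rz":40,"jaw":0.02},{"dx":0,"dy":0,"dz":0,"rx":0,"ry":0,"rz":40,"jaw":0.02},{"dx":0,"dy":0,"dz":0,"rx":0,"ry":0,"rz":40,"jaw":0.02}]' 40; python3 rd.py
```

```text
time: 9.03
tool_pos: [0.4226, -0.0758, 0.0906]
orientation: [-90.0, 20.0, -96.7]
contact_force: [0.0, -0.2, -1.3]
grip_width: 0.0356
F,toolM [-0.083 -0.165 -1.28   0.067 -0.037 -0.314] [0.465 0.29  0.181 0.026 0.038 0.028] 0.03575202067934664 [ 0.4226 -0.076   0.0905] [-90.   20.  -96.7]
time: 10.07
tool_pos: [0.4225, -0.0763, 0.0904]
orientation: [-90.0, -19.9, -96.8]
contact_force: [0.8, -0.7, -0.9]
grip_width: 0.036
F,toolM [ 0.451 -0.284 -1.586  0.093  0.032  0.206] [0.476 0.636 0.6   0.022 0.038 0.025] 0.035798596405262964 [ 0.4225 -0.0769  0.0906] [-90.  -19.9 -96.9]
time: 11.1
tool_pos: [0.4224, -0.0764, 0.0904]
orientation: [-90.0, 19.9, -96.8]
contact_force: [0.0, 0.3, -1.1]
grip_width: 0.036
F,toolM [ 0.244 -0.008 -1.399  0.048 -0.022 -0.27 ] [0.157 0.332 0.432 0.011 0.009 0.022] 0.03620689836593589 [ 0.4227 -0.0757  0.0907] [-90.   19.9 -96.7]
```

The sensor's tare varies with tilt, so I'll compare level readings after tipping each way. A ball left at one end or the other should shift the moment by about 0.07 N·m.

```bash
sed -i 's/range(4)/range(8)/' rd.py; python3 -m jog '[{"dx":0,"dy":0,"dz":0,"rx":0,"ry":0,"rz":-3,"jaw":0.02},{"dx":0,"dy":0,"dz":0,"rx":0,"ry":0,"rz":-7,"jaw":0.02},{"dx":0,"dy":0,"dz":0,"rx":0,"ry":0,"rz":-11,"jaw":0.02},{"dx":0,"dy":0,"dz":0,"rx":0,"ry":0,"rz":-15,"jaw":0.02},{"dx":0,"dy":0,"dz":0,"rx":0,"ry":0,"rz":-18,"jaw":0.02},{"dx":0,"dy":0,"dz":0,"rx":0,"ry":0,"rz":-20,"jaw":0.02},{"dx":0,"dy":0,"dz":0,"rx":0,"ry":0,"rz":-20,"jaw":0.02},{"dx":0,"dy":0,"dz":0,"rx":0,"ry":0,"rz":-20,"jaw":0.02},{"dx":0,"dy":0,"dz":0,"rx":0,"ry":0,"rz":-20,"jaw":0.02},{"dx":0,"dy":0,"dz":0,"rx":0,"ry":0,"rz":-20,"jaw":0.02}]' 40; python3 rd.py
python3 -m jog '[{"dx":0,"dy":0,"dz":0,"rx":0,"ry":0,"rz":-7,"jaw":0.02},{"dx":0,"dy":0,"dz":0,"rx":0,"ry":0,"rz":-14,"jaw":0.02},{"dx":0,"dy":0,"dz":0,"rx":0,"ry":0,"rz":-20,"jaw":0.02},{"dx":0,"dy":0,"dz":0,"rx":0,"ry":0,"rz":-20,"jaw":0.02},{"dx":0,"dy":0,"dz":0,"rx":0,"ry":0,"rz":-20,"jaw":0.02},{"dx":0,"dy":0,"dz":0,"rx":0,"ry":0,"rz":-20,"jaw":0.02},{"dx":0,"dy":0,"dz":0,"rx":0,"ry":0,"rz":-15,"jaw":0.02},{"dx":0,"dy":0,"dz":0,"rx":0,"ry":0,"rz":-9,"jaw":0.02},{"dx":0,"dy":0,"dz":0,"rx":0,"ry":0,"rz":-3,"jaw":0.02},{"dx":0,"dy":0,"dz":0,"rx":0,"ry":0,"rz":0,"jaw":0.02}]' 40; python3 rd.py
```

```text
time: 12.13
tool_pos: [0.4226, -0.0764, 0.0904]
orientation: [-90.0, 0.0, -96.8]
contact_force: [-0.3, 0.9, -0.9]
grip_width: 0.0355
F,toolM [ 0.035  0.009 -1.444  0.072 -0.007 -0.042] [0.426 0.461 0.534 0.021 0.038 0.03 ] 0.03575791355131208 [ 0.4225 -0.0764  0.0904] [-90.    0.  -96.8]
time: 13.37
tool_pos: [0.4236, -0.0778, 0.0915]
orientation: [-89.7, 0.4, -96.9]
contact_force: [-0.5, 0.2, -1.7]
grip_width: 0.0357
F,toolM [-0.071  0.053 -1.579  0.048  0.014 -0.005] [0.366 0.499 0.425 0.027 0.031 0.026] 0.035785295602009264 [ 0.4225 -0.076   0.0904] [-90.   -0.  -96.7]
```

```bash
cat > rd.py <<'E'
import sys
from h import *
from plant import *
r=[];n=int(sys.argv[1])
for i in range(n):
    o=observe();Q=R.from_euler("xyz",o["orientation"],degrees=True)
    r.append(np.r_[o["contact_force"],Q.inv().apply(o["torque"]),o["tau"]]);capture("wrist")
m=np.mean(r,0);s=np.std(r,0)/n**.5
print("Fz %.2f toolMz %.4f+-%.4f"%(m[2],m[5],s[5]),"tau3-6",m[8:].round(4),s[8:].round(4),o["tool_pos"].round(4),o["orientation"].round(1))
E
python3 rd.py 10
python3 -m jog '[{"dx":0,"dy":0,"dz":0,"rx":0,"ry":0,"rz":7,"jaw":0.02},{"dx":0,"dy":0,"dz":0,"rx":0,"ry":0,"rz":14,"jaw":0.02},{"dx":0,"dy":0,"dz":0,"rx":0,"ry":0,"rz":20,"jaw":0.02},{"dx":0,"dy":0,"dz":0,"rx":0,"ry":0,"rz":20,"jaw":0.02},{"dx":0,"dy":0,"dz":0,"rx":0,"ry":0,"rz":20,"jaw":0.02},{"dx":0,"dy":0,"dz":0,"rx":0,"ry":0,"rz":20,"jaw":0.02},{"dx":0,"dy":0,"dz":0,"rx":0,"ry":0,"rz":15,"jaw":0.02},{"dx":0,"dy":0,"dz":0,"rx":0,"ry":0,"rz":9,"jaw":0.02},{"dx":0,"dy":0,"dz":0,"rx":0,"ry":0,"rz":3,"jaw":0.02},{"dx":0,"dy":0,"dz":0,"rx":0,"ry":0,"rz":0,"jaw":0.02}]' 40; python3 rd.py 12
```

```text
Fz -1.59 toolMz -0.0370+-0.0079 tau3-6 [-2.23316e+01  4.69000e-02  2.73000e-02  6.30000e-03] [0.0023 0.0022 0.0005 0.0012] [ 0.4226 -0.0762  0.0904] [-90.   -0.  -96.8]
time: 15.1
tool_pos: [0.4233, -0.0749, 0.0915]
orientation: [-89.8, -0.4, -96.6]
contact_force: [0.1, -0.6, -1.1]
grip_width: 0.0361
Fz -1.55 toolMz -0.0177+-0.0074 tau3-6 [-22.4012  -0.0555  -0.0446   0.1343] [0.1103 0.1179 0.0302 0.1602] [ 0.4225 -0.0766  0.0904] [-90.    0.  -96.8]
```

```bash
python3 rd.py 4
```

```text
Fz -1.63 toolMz -0.0397+-0.0208 tau3-6 [-2.23371e+01  5.98000e-02  2.94000e-02 -5.50000e-03] [0.0002 0.0011 0.0002 0.0009] [ 0.4225 -0.0764  0.0904] [-90.    0.  -96.8]
```

No 0.07 N·m shift in C (about 0.01 in both the moment and tau4), so C reads as silent. I'll set it back down.

```bash
python3 -m jog '[{"dx":0,"dy":0.015,"dz":0,"rx":0,"ry":0,"rz":0,"jaw":0.02},{"dx":0,"dy":0.035,"dz":0,"rx":0,"ry":0,"rz":0,"jaw":0.02},{"dx":0,"dy":0.06,"dz":0,"rx":0,"ry":0,"rz":0,"jaw":0.02},{"dx":0,"dy":0.08,"dz":0,"rx":0,"ry":0,"rz":0,"jaw":0.02},{"dx":0,"dy":0.095,"dz":0,"rx":0,"ry":0,"rz":0,"jaw":0.02},{"dx":0,"dy":0.105,"dz":0,"rx":0,"ry":0,"rz":0,"jaw":0.02},{"dx":0,"dy":0.110,"dz":0,"rx":0,"ry":0,"rz":0,"jaw":0.02},{"dx":0,"dy":0.113,"dz":0,"rx":0,"ry":0,"rz":0,"jaw":0.02},{"dx":0,"dy":0.115,"dz":0,"rx":0,"ry":0,"rz":0,"jaw":0.02},{"dx":0,"dy":0.115,"dz":0,"rx":0,"ry":0,"rz":0,"jaw":0.02}]' 40
python3 -m jog '[{"dx":0,"dy":0,"dz":0,"rx":0,"ry":0,"rz":0,"jaw":0.06},{"dx":0,"dy":0,"dz":0,"rx":0,"ry":0,"rz":0,"jaw":0.06},{"dx":0,"dy":0,"dz":0,"rx":0,"ry":0,"rz":0,"jaw":0.06},{"dx":0,"dy":0,"dz":0,"rx":0,"ry":0,"rz":0,"jaw":0.06},{"dx":0,"dy":0,"dz":0,"rx":0,"ry":0,"rz":0,"jaw":0.06},{"dx":0,"dy":-0.015,"dz":0,"rx":0,"ry":0,"rz":0,"jaw":0.06},{"dx":0,"dy":-0.035,"dz":0,"rx":0,"ry":0,"rz":0,"jaw":0.06},{"dx":0,"dy":-0.06,"dz":0,"rx":0,"ry":0,"rz":0,"jaw":0.06},{"dx":0,"dy":-0.08,"dz":0,"rx":0,"ry":0,"rz":0,"jaw":0.06},{"dx":0,"dy":-0.09,"dz":0,"rx":0,"ry":0,"rz":0,"jaw":0.06}]' 40
python3 - <<'E'
from h import *
go([.513,-.092,.064],-89.45)
E
```

```text
time: 16.73
tool_pos: [0.423, -0.0764, -0.0241]
orientation: [-90.0, -0.0, -96.8]
contact_force: [0.8, -0.2, -1.8]
grip_width: 0.0357
time: 17.57
tool_pos: [0.4234, -0.0765, 0.0676]
orientation: [-89.8, -0.0, -96.8]
contact_force: [0.3, -0.4, -0.0]
grip_width: 0.0601
d [0.0049 0.0039 0.0908] r [-0.15 -7.31  0.04]
```

```bash
python3 -m jog '[{"dx":0.001,"dy":0,"dz":0.015,"rx":0,"ry":-2,"rz":0,"jaw":0.06},{"dx":0.002,"dy":0,"dz":0.04,"rx":0,"ry":-4,"rz":0,"jaw":0.06},{"dx":0.004,"dy":0,"dz":0.065,"rx":0,"ry":-6,"rz":0,"jaw":0.06},{"dx":0.005,"dy":0,"dz":0.083,"rx":0,"ry":-7.3,"rz":0,"jaw":0.06},{"dx":0.005,"dy":0,"dz":0.09,"rx":0,"ry":-7.3,"rz":0,"jaw":0.06},{"dx":0.005,"dy":0,"dz":0.0908,"rx":0,"ry":-7.3,"rz":0,"jaw":0.06},{"dx":0.005,"dy":0.01,"dz":0.0908,"rx":0,"ry":-7.3,"rz":0,"jaw":0.06},{"dx":0.005,"dy":0.025,"dz":0.0908,"rx":0,"ry":-7.3,"rz":0,"jaw":0.06},{"dx":0.005,"dy":0.035,"dz":0.0908,"rx":0,"ry":-7.3,"rz":0,"jaw":0.06},{"dx":0.005,"dy":0.035,"dz":0.0908,"rx":0,"ry":-7.3,"rz":0,"jaw":0.06}]' 40
python3 - <<'E'
from h import *
go([.513,-.092,-.0247],-89.45)
from plant import *
t=capture("top");W=cloud(t);cv2.imwrite("pics/t3.png",cv2.resize(t["color"][100:300,300:500,::-1],None,fx=3,fy=3))
E
```

```text
time: 18.4
tool_pos: [0.5098, -0.0913, 0.0282]
orientation: [-90.2, 0.1, -89.5]
contact_force: [-0.9, 0.4, -0.4]
grip_width: 0.0605
d [0.0007 0.0529 0.0034] r [ 0.23 -0.04 -0.07]
```

View pics/t3.png

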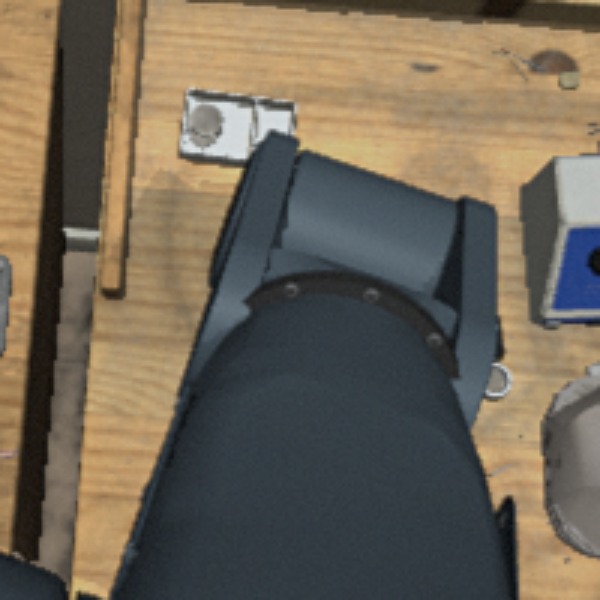

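The arm hides the cases in that top view. Continuing onto case B by numbers.

```bash
python3 -m jog '[{"dx":0.0007,"dy":0.005,"dz":0.0025,"rx":0,"ry":0,"rz":0,"jaw":0.06},{"dx":0.0007,"dy":0.015,"dz":0.0025,"rx":0,"ry":0,"rz":0,"jaw":0.06},{"dx":0.0007,"dy":0.027,"dz":0.0025,"rx":0,"ry":0,"rz":0,"jaw":0.06},{"dx":0.0007,"dy":0.038,"dz":0.0025,"rx":0,"ry":0,"rz":0,"jaw":0.06},{"dx":0.0007,"dy":0.046,"dz":0.0025,"rx":0,"ry":0,"rz":0,"jaw":0.06},{"dx":0.0007,"dy":0.051,"dz":0.0025,"rx":0,"ry":0,"rz":0,"jaw":0.06},{"dx":0.0007,"dy":0.0535,"dz":0.0025,"rx":0,"ry":0,"rz":0,"jaw":0.06},{"dx":0.0007,"dy":0.0535,"dz":0.0025,"rx":0,"ry":0,"rz":0,"jaw":0.06},{"dx":0.0007,"dy":0.0535,"dz":0.0025,"rx":0,"ry":0,"rz":0,"jaw":0.06},{"dx":0.0007,"dy":0.0535,"dz":0.0025,"rx":0,"ry":0,"rz":0,"jaw":0.06}]' 40
```

```text
time: 19.28
tool_pos: [0.515, -0.0927, -0.0227]
orientation: [-90.0, -0.0, -89.5]
contact_force: [0.0, 0.5, -0.1]
grip_width: 0.06
```

```bash
python3 -m jog '[{"dx":-0.0007,"dy":0.0015,"dz":-0.002,"rx":0,"ry":0,"rz":0,"jaw":0.06},{"dx":-0.0007,"dy":0.0015,"dz":-0.002,"rx":0,"ry":0,"rz":0,"jaw":0.06},{"dx":-0.0007,"dy":0.0015,"dz":-0.002,"rx":0,"ry":0,"rz":0,"jaw":0.02},{"dx":-0.0007,"dy":0.0015,"dz":-0.002,"rx":0,"ry":0,"rz":0,"jaw":0.02},{"dx":-0.0007,"dy":0.0015,"dz":-0.002,"rx":0,"ry":0,"rz":0,"jaw":0.02},{"dx":-0.0007,"dy":0.0015,"dz":-0.002,"rx":0,"ry":0,"rz":0,"jaw":0.02},{"dx":-0.0007,"dy":0.0015,"dz":-0.002,"rx":0,"ry":0,"rz":0,"jaw":0.02},{"dx":-0.0007,"dy":0.0015,"dz":-0.002,"rx":0,"ry":0,"rz":0,"jaw":0.02},{"dx":-0.0007,"dy":0.0015,"dz":-0.002,"rx":0,"ry":0,"rz":0,"jaw":0.02},{"dx":-0.0007,"dy":0.0015,"dz":-0.002,"rx":0,"ry":0,"rz":0,"jaw":0.02}]' 40
python3 -m jog '[{"dx":0,"dy":-0.01,"dz":0,"rx":0,"ry":0,"rz":0,"jaw":0.02},{"dx":0,"dy":-0.03,"dz":0,"rx":0,"ry":0,"rz":0,"jaw":0.02},{"dx":0,"dy":-0.055,"dz":0,"rx":0,"ry":0,"rz":0,"jaw":0.02},{"dx":0,"dy":-0.08,"dz":0,"rx":0,"ry":0,"rz":0,"jaw":0.02},{"dx":0,"dy":-0.1,"dz":0,"rx":0,"ry":0,"rz":0,"jaw":0.02},{"dx":0,"dy":-0.11,"dz":0,"rx":0,"ry":0,"rz":0,"jaw":0.02},{"dx":0,"dy":-0.115,"dz":0,"rx":0,"ry":0,"rz":0,"jaw":0.02},{"dx":0,"dy":-0.115,"dz":0,"rx":0,"ry":0,"rz":0,"jaw":0.02},{"dx":0,"dy":-0.115,"dz":0,"rx":0,"ry":0,"rz":0,"jaw":0.02},{"dx":0,"dy":-0.115,"dz":0,"rx":0,"ry":0,"rz":0,"jaw":0.02}]' 40; python3 rd.py 4
for i in 1 ; do python3 -m jog '[{"dx":0,"dy":0,"dz":0,"rx":0,"ry":0,"rz":6,"jaw":0.02},{"dx":0,"dy":0,"dz":0,"rx":0,"ry":0,"rz":13,"jaw":0.02},{"dx":0,"dy":0,"dz":0,"rx":0,"ry":0,"rz":20,"jaw":0.02},{"dx":0,"dy":0,"dz":0,"rx":0,"ry":0,"rz":20,"jaw":0.02},{"dx":0,"dy":0,"dz":0,"rx":0,"ry":0,"rz":20,"jaw":0.02},{"dx":0,"dy":0,"dz":0,"rx":0,"ry":0,"rz":20,"jaw":0.02},{"dx":0,"dy":0,"dz":0,"rx":0,"ry":0,"rz":20,"jaw":0.02},{"dx":0,"dy":0,"dz":0,"rx":0,"ry":0,"rz":20,"jaw":0.02},{"dx":0,"dy":0,"dz":0,"rx":0,"ry":0,"rz":20,"jaw":0.02},{"dx":0,"dy":0,"dz":0,"rx":0,"ry":0,"rz":20,"jaw":0.02}]' 40; done; python3 rd.py 4
```

```text
time: 20.12
tool_pos: [0.5127, -0.0919, -0.0245]
orientation: [-90.0, 0.0, -89.5]
contact_force: [1.0, 0.1, 1.4]
grip_width: 0.0356
time: 20.95
tool_pos: [0.5119, -0.0917, 0.0893]
orientation: [-90.1, 0.0, -89.5]
contact_force: [-0.2, 0.4, -3.9]
grip_width: 0.0361
Fz -3.38 toolMz -0.0413+-0.0093 tau3-6 [-2.48077e+01  5.50000e-02  3.80000e-02 -1.00000e-04] [0.0555 0.0002 0.0003 0.0001] [ 0.5122 -0.0918  0.0896] [-90.1   0.  -89.5]
time: 21.98
tool_pos: [0.5127, -0.0914, 0.0906]
orientation: [-90.0, 20.0, -89.4]
contact_force: [-0.0, 0.6, -2.7]
grip_width: 0.0358
Fz -3.16 toolMz -0.3363+-0.0062 tau3-6 [-2.39706e+01  9.69400e-01  8.68300e-01  1.34000e-02] [0.0025 0.0017 0.0012 0.0013] [ 0.5127 -0.0917  0.0905] [-90.   20.  -89.4]
```

```bash
python3 -m jog '[{"dx":0,"dy":0,"dz":0,"rx":0,"ry":0,"rz":-6,"jaw":0.02},{"dx":0,"dy":0,"dz":0,"rx":0,"ry":0,"rz":-13,"jaw":0.02},{"dx":0,"dy":0,"dz":0,"rx":0,"ry":0,"rz":-20,"jaw":0.02},{"dx":0,"dy":0,"dz":0,"rx":0,"ry":0,"rz":-27,"jaw":0.02},{"dx":0,"dy":0,"dz":0,"rx":0,"ry":0,"rz":-34,"jaw":0.02},{"dx":0,"dy":0,"dz":0,"rx":0,"ry":0,"rz":-40,"jaw":0.02},{"dx":0,"dy":0,"dz":0,"rx":0,"ry":0,"rz":-40,"jaw":0.02},{"dx":0,"dy":0,"dz":0,"rx":0,"ry":0,"rz":-40,"jaw":0.02},{"dx":0,"dy":0,"dz":0,"rx":0,"ry":0,"rz":-40,"jaw":0.02},{"dx":0,"dy":0,"dz":0,"rx":0,"ry":0,"rz":-40,"jaw":0.02}]' 40; python3 rd.py 4
python3 -m jog '[{"dx":0,"dy":0,"dz":0,"rx":0,"ry":0,"rz":3,"jaw":0.02},{"dx":0,"dy":0,"dz":0,"rx":0,"ry":0,"rz":7,"jaw":0.02},{"dx":0,"dy":0,"dz":0,"rx":0,"ry":0,"rz":11,"jaw":0.02},{"dx":0,"dy":0,"dz":0,"rx":0,"ry":0,"rz":15,"jaw":0.02},{"dx":0,"dy":0,"dz":0,"rx":0,"ry":0,"rz":18,"jaw":0.02},{"dx":0,"dy":0,"dz":0,"rx":0,"ry":0,"rz":20,"jaw":0.02},{"dx":0,"dy":0,"dz":0,"rx":0,"ry":0,"rz":20,"jaw":0.02},{"dx":0,"dy":0,"dz":0,"rx":0,"ry":0,"rz":20,"jaw":0.02},{"dx":0,"dy":0,"dz":0,"rx":0,"ry":0,"rz":20,"jaw":0.02},{"dx":0,"dy":0,"dz":0,"rx":0,"ry":0,"rz":20,"jaw":0.02}]' 40; python3 rd.py 8
python3 -m jog '[{"dx":0,"dy":0,"dz":0,"rx":0,"ry":0,"rz":7,"jaw":0.02},{"dx":0,"dy":0,"dz":0,"rx":0,"ry":0,"rz":14,"jaw":0.02},{"dx":0,"dy":0,"dz":0,"rx":0,"ry":0,"rz":20,"jaw":0.02},{"dx":0,"dy":0,"dz":0,"rx":0,"ry":0,"rz":20,"jaw":0.02},{"dx":0,"dy":0,"dz":0,"rx":0,"ry":0,"rz":20,"jaw":0.02},{"dx":0,"dy":0,"dz":0,"rx":0,"ry":0,"rz":20,"jaw":0.02},{"dx":0,"dy":0,"dz":0,"rx":0,"ry":0,"rz":16,"jaw":0.02},{"dx":0,"dy":0,"dz":0,"rx":0,"ry":0,"rz":11,"jaw":0.02},{"dx":0,"dy":0,"dz":0,"rx":0,"ry":0,"rz":4,"jaw":0.02},{"dx":0,"dy":0,"dz":0,"rx":0,"ry":0,"rz":0,"jaw":0.02}]' 40; python3 rd.py 8;python3 rd.py 4
```

```text
time: 23.02
tool_pos: [0.5127, -0.0926, 0.0906]
orientation: [-90.0, -19.9, -89.5]
contact_force: [-0.3, -0.4, -3.0]
grip_width: 0.0357
Fz -3.15 toolMz 0.2919+-0.0169 tau3-6 [-23.6538  -0.8876   0.2876  -0.05  ] [0.0276 0.0058 0.001  0.0026] [ 0.5126 -0.0927  0.0906] [-90.  -19.9 -89.6]
time: 24.05
tool_pos: [0.5126, -0.0916, 0.0904]
orientation: [-90.0, -0.0, -89.4]
contact_force: [-0.6, 0.3, -3.8]
grip_width: 0.0356
Fz -3.10 toolMz -0.0743+-0.0133 tau3-6 [-2.47708e+01  6.79000e-02  4.12000e-02  1.00000e-02] [0.0055 0.0029 0.0007 0.0015] [ 0.5126 -0.0918  0.0904] [-90.   -0.  -89.5]
time: 25.28
tool_pos: [0.5134, -0.0905, 0.0917]
orientation: [-89.8, -0.4, -89.3]
contact_force: [-0.1, 0.2, -2.4]
grip_width: 0.0359
Fz -2.98 toolMz 0.0200+-0.0186 tau3-6 [-24.9368  -0.0945  -0.1028   0.0942] [0.2776 0.2216 0.0586 0.2804] [ 0.5127 -0.0922  0.0904] [-90.    0.1 -89.5]
Fz -3.31 toolMz -0.0249+-0.0117 tau3-6 [-2.47917e+01  5.67000e-02  3.23000e-02 -1.47000e-02] [0.005  0.0034 0.0008 0.0014] [ 0.5126 -0.0924  0.0903] [-90.    0.  -89.5]
```

```bash
python3 rd.py 14
python3 -m jog '[{"dx":0,"dy":0,"dz":0,"rx":0,"ry":0,"rz":-7,"jaw":0.02},{"dx":0,"dy":0,"dz":0,"rx":0,"ry":0,"rz":-14,"jaw":0.02},{"dx":0,"dy":0,"dz":0,"rx":0,"ry":0,"rz":-20,"jaw":0.02},{"dx":0,"dy":0,"dz":0,"rx":0,"ry":0,"rz":-20,"jaw":0.02},{"dx":0,"dy":0,"dz":0,"rx":0,"ry":0,"rz":-20,"jaw":0.02},{"dx":0,"dy":0,"dz":0,"rx":0,"ry":0,"rz":-20,"jaw":0.02},{"dx":0,"dy":0,"dz":0,"rx":0,"ry":0,"rz":-15,"jaw":0.02},{"dx":0,"dy":0,"dz":0,"rx":0,"ry":0,"rz":-9,"jaw":0.02},{"dx":0,"dy":0,"dz":0,"rx":0,"ry":0,"rz":-3,"jaw":0.02},{"dx":0,"dy":0,"dz":0,"rx":0,"ry":0,"rz":0,"jaw":0.02}]' 40; python3 rd.py 5 ;python3 rd.py 18
```

```text
Fz -3.34 toolMz -0.0129+-0.0084 tau3-6 [-2.47939e+01  3.64000e-02  2.74000e-02 -2.30000e-03] [0.0006 0.0007 0.0002 0.0006] [ 0.5126 -0.0919  0.0904] [-90.    0.  -89.5]
time: 27.42
tool_pos: [0.5139, -0.0937, 0.0917]
orientation: [-89.7, 0.4, -89.6]
contact_force: [-0.7, -0.4, -3.0]
grip_width: 0.0357
Fz -3.03 toolMz -0.1105+-0.0219 tau3-6 [-24.683    0.5017   0.0525  -0.403 ] [0.3899 0.2139 0.0768 0.2903] [ 0.5125 -0.093   0.0906] [-90.   -0.1 -89.6]
Fz -3.15 toolMz -0.0717+-0.0056 tau3-6 [-24.797    0.0726   0.0389   0.    ] [0.0166 0.0033 0.001  0.0044] [ 0.5126 -0.0919  0.0904] [-90.    0.  -89.5]
```

Case B shows a repeatable shift of the level moment: -0.072 and -0.074 N·m after tipping one way, against -0.013 and -0.025 after the other. The ball should give about 0.069, with the same sign. C showed about 0.005. B is therefore the rattler, and I'll present it over the tray.

```bash
python3 - <<'E'
from h import *
go([.6887,-.0594,.123],-92)
E
```

```text
d [-0.0309 -0.0326  0.1764] r [ 0.    2.53 -0.  ]
```

```bash
python3 -m jog '[{"dx":-0.001,"dy":-0.006,"dz":0.003,"rx":0,"ry":0,"rz":0,"jaw":0.02},{"dx":-0.003,"dy":-0.015,"dz":0.012,"rx":0,"ry":0.3,"rz":0,"jaw":0.02},{"dx":-0.006,"dy":-0.025,"dz":0.03,"rx":0,"ry":0.6,"rz":0,"jaw":0.02},{"dx":-0.01,"dy":-0.031,"dz":0.053,"rx":0,"ry":1,"rz":0,"jaw":0.02},{"dx":-0.014,"dy":-0.0326,"dz":0.08,"rx":0,"ry":1.4,"rz":0,"jaw":0.02},{"dx":-0.019,"dy":-0.0326,"dz":0.107,"rx":0,"ry":1.8,"rz":0,"jaw":0.02},{"dx":-0.024,"dy":-0.0326,"dz":0.132,"rx":0,"ry":2.1,"rz":0,"jaw":0.02},{"dx":-0.028,"dy":-0.0326,"dz":0.153,"rx":0,"ry":2.4,"rz":0,"jaw":0.02},{"dx":-0.03,"dy":-0.0326,"dz":0.168,"rx":0,"ry":2.5,"rz":0,"jaw":0.02},{"dx":-0.0309,"dy":-0.0326,"dz":0.1764,"rx":0,"ry":2.5,"rz":0,"jaw":0.02}]' 40
python3 -m jog '[{"dx":0,"dy":0,"dz":0,"rx":0,"ry":0,"rz":0,"jaw":0.02},{"dx":0,"dy":0,"dz":0,"rx":0,"ry":0,"rz":0,"jaw":0.02},{"dx":0,"dy":0,"dz":0,"rx":0,"ry":0,"rz":0,"jaw":0.02},{"dx":0,"dy":0,"dz":0,"rx":0,"ry":0,"rz":0,"jaw":0.02},{"dx":0,"dy":0,"dz":0,"rx":0,"ry":0,"rz":0,"jaw":0.02},{"dx":0,"dy":0,"dz":0,"rx":0,"ry":0,"rz":0,"jaw":0.02},{"dx":0,"dy":0,"dz":0,"rx":0,"ry":0,"rz":0,"jaw":0.02},{"dx":0,"dy":0,"dz":0,"rx":0,"ry":0,"rz":0,"jaw":0.02},{"dx":0,"dy":0,"dz":0,"rx":0,"ry":0,"rz":0,"jaw":0.02},{"dx":0,"dy":0,"dz":0,"rx":0,"ry":0,"rz":0,"jaw":0.02}]' 40
python3 rd.py 4
python3 - <<'E'
from h import *
from plant import *
o=observe();c=capture("wrist");t=capture("scene")
cv2.imwrite("pics/f.png",np.vstack([c["color"][60:340,:,::-1],t["color"][60:280,:,::-1]]))
T=np.eye(4);T[:3,:3]=R.from_euler("xyz",o["orientation"],degrees=True).as_matrix();T[:3,3]=o["tool_pos"]
W=cloud(c,T@c["mount"]);k=c["range_z"]>0
# held case top, tray rim, case C, case A
w=W[k&(W[...,2]>.165)&(W[...,2]<.195)&(abs(W[...,0]-.689)<.017)&(abs(W[...,1]+.059)<.06)];print("held",len(w),np.median(w,0).round(4),w.min(0).round(3),w.max(0).round(3),np.linalg.lstsq(np.c_[w[:,:2],np.ones(len(w))],w[:,2],rcond=None)[0])
w=W[k&(W[...,2]>.012)&(W[...,2]<.025)&(abs(W[...,0]-.689)<.04)&(abs(W[...,1]+.059)<.06)];print("tray",len(w),w.min(0),w.max(0))
for n,(x,y) in dict(A=(.599,-.151),C=(.4225,-.0762)).items():
    w=W[k&(abs(W[...,0]-x)<.035)&(abs(W[...,1]-y)<.065)&(W[...,2]>.028)&(W[...,2]<.042)]
    if len(w)>50:print(n,len(w),cv2.minAreaRect((w[:,:2]*1000).astype(np.float32)))
t=capture("top");W=cloud(t);w=W[235:282,345:415].reshape(-1,3);w=w[(w[:,2]>.027)&(w[:,2]<.045)];print("C top",len(w),cv2.minAreaRect((w[:,:2]*1000).astype(np.float32)) if len(w) else 0)
E
```

```text
time: 29.4
tool_pos: [0.6903, -0.0588, 0.1231]
orientation: [-90.0, 0.0, -91.9]
contact_force: [0.1, 0.0, -2.7]
grip_width: 0.0357
time: 30.23
tool_pos: [0.6887, -0.0594, 0.1231]
orientation: [-90.0, 0.0, -92.0]
contact_force: [-0.1, 0.3, -2.9]
grip_width: 0.0359
Fz -3.06 toolMz -0.0807+-0.0121 tau3-6 [-3.0202e+01  9.8700e-02  2.6500e-02 -1.0000e-04] [0.0004 0.0001 0.0001 0.    ] [ 0.6887 -0.0593  0.123 ] [-90.   0. -92.]
held 8055 [ 0.689  -0.0408  0.1824] [ 0.672 -0.109  0.166] [ 0.706 -0.006  0.185] [-0.00344123 -0.03424366  0.18277174]
tray 165 [ 0.66349469 -0.0373728   0.01200385] [ 0.71577762 -0.01687546  0.01952108]
A 1163 ((598.537109375, -127.04859161376953), (35.99778747558594, 49.622764587402344), 1.5002206563949585)
C 3054 ((423.9137878417969, -77.47708892822266), (102.91142272949219, 37.342044830322266), 83.0560302734375)
C top 0 0
```

View pics/f.png

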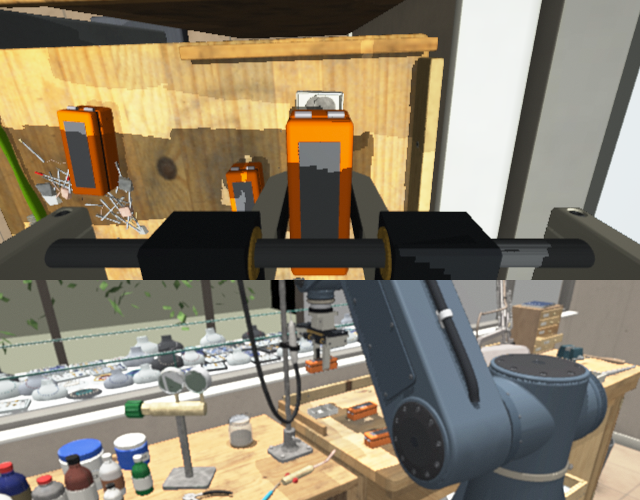

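The final view shows case B held between the jaws over the tray (wrist view, about (320,190), tray behind it at (318,100)). C and A are on the bench where they stood.

```bash
python3 -c "
from plant import *
o=observe();print(o['time'],o['dq'].round(2),o['grip_width']);print(sign_off())"
```

```text
30.5833 [ 0.14  0.01 -0.03  0.04 -0.08 -0.05] 0.035743351880497945
the job is handed in; nothing more can be done
None
```

The rattling case is B, the middle one, and I handed the job in at 30.6 s with it held level and still about 15 cm above the tray.

**Finding it:** I tipped each case ±20° lengthwise and compared the level wrist moment after each direction.

| Case | Shift in level moment | Result |
|---|---|---|
| C, nearest the robot | about 0.005 N·m | silent, set back down |
| B, middle | about 0.05–0.06 N·m, repeated; a ball should give 0.069 | rattles |
| A, nearest the tray | not tested | B was already found |

**Last checks:**
- **Hold:** The gripper reads 35.8 mm on the 36 mm case. The tool is level and the joints are nearly still.
- **Position:** The case centre is at about (0.689, -0.059, 0.165), over the tray middle measured at (0.689, -0.059).
- **Other objects:** C is within about 2 mm of where it stood. A was only half visible, and its visible part matches where it stood. I didn't measure the file or the loupe again, but the arm never worked near them.

**Problems and disagreements:**
- **First grasp of C missed:** The real fingertips sit about 31 mm short of the reported TCP, so the shut fingers pressed on C's lid with about 19 N before I corrected for it.
- **Levelness by depth:** A rough plane fit to the held case's lid gave a 2° lengthwise slope. The fit included edge points, so I trusted the tool orientation, which read 0.0°.
- **Weak support from joint torque:** Joint 4's torque shifted less clearly than the wrist moment for B.

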